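# Set the box-depth gauge by clicks and seat the book box

## Robot

A 7-joint arm with a two-finger parallel gripper is mounted at the origin on the work surface. World frame = base frame: x ahead of the robot, y to its left, z up, the work surface at z = 0. Lengths are in m, angles in degrees, forces in N, time in s.
With the tool pointing down it reaches from about 0.4 to 0.875 m from the base axis. Payload 6.5 kg.
Tool frame: the origin (TCP) lies midway between the tips of the shut fingers; the grasp point (between the pads) lies 19 mm behind it; z points along the fingers, y is the direction in which the jaws open and shut (so a half turn about z gives the same grasp; the last joint's range is limited). The gripper opens to 88 mm and grips with 3 to 60 N. Pads are 18 mm wide; open, the fingers measure 123 mm over their backs; the gripper's body (75 mm by 187 mm) begins 45 mm behind the grasp point.
Start: joints at [-67.105, 30.733, -0.252, 88.115, 0.149, 61.152, -4.079], TCP at [0.292, 0.581, 0.239] pointing down, gripper open.
Joint ranges: [-154.64, 154.64], [-21.42, 123.67], [-72.66, 72.17], [13.99, 137.28], [-74.86, 254.86], [10.95, 109.41], [-158.01, 158.01]. Speed limits (degrees/s): [136.94, 136.94, 180, 180, 180, 180, 180].

## Interface

Orientations are given as [roll, pitch, yaw] about the fixed x, y, z axes, in that order (R = Rz(yaw) Ry(pitch) Rx(roll)).
In Python, from rig import r gives the robot as it stands.
- The arm moves only by the tool move_arm, never from a script. Its argument "targets" is text: rows parted by semicolons, each of 6 numbers parted by spaces: the shift along the tool's x, y, z in m, then the turn, a rotation vector about the tool's x, y, z in degrees. In form: dx dy dz ax ay az; .... A call has 1 to 20 rows; each row shifts and turns the pose as measured when the row begins, along the tool's axes as they then stand; what a row does not reach is not made up. A row lasts 1/10 s, in which the tool goes at most 50 mm and 8.59 degrees, less where a joint would pass 70% of its speed; a pose out of reach is approached as far as the arm can. A call is refused whole if a number of a shift passes 0.05 or a number of a turn 8.59, either way. A call with a gripper value outside its range is refused whole. "jaw" is the closure, from -1 (fully open) to 1 (shut), so that 0 is half open, set as the call begins (left out, the last holds). The fingers move at their own pace and stop on an object; "grip_force" is the grip in N (left out, the last holds). Time passes only in rows, so rows that do not move let the fingers close. It gives the time, the measured TCP pose, the force and the opening at its end, in the units of the state.
- r.read_state(): the state, without advancing time (a new reading comes with each control period).
- r.snapshot(name): name is "scene" or "side" or "wrist"; returns the picture (480x640x3 uint8, blue, green, red); there is no depth.
- r.calibration(name): a dict with "fov_y" (degrees; the focal length in pixels is half the picture's height over the tangent of half this angle, whatever the lens; pixels are square), "cx", "cy" (the principal point, pixels), "distortion" ([k1, k2, p1, p2, k3] as OpenCV has them; the pictures are not rectified), "T" (4x4, takes a point from camera to world coordinates). Camera axes: x right, y down, z forward; pixel columns grow to the right and rows downward; lengths in m; the calibration is good to about 2 mm. A picture is of the moment at which its call begins: read the wrist's pose just before it. calibration takes no time and is no camera call; for the wrist camera it gives the pose at the moment of the call.
- r.close_job(): hands the job in, once; it reports no verdict.
Trained networks look in the newest picture that a camera, given by its name, has taken for a name from the list of things; names that differ only in an ending like _2 or _b are one class to them, and where a whole thing is asked for, a point or a joint stands for the part that bears it (a point fixed in the world has none). Each returns a list of dicts, best first, with "score" (0 to 1); they miss things now and then, are a little off and sometimes report something else, mostly with a low value. They report only what shows in the picture. A call takes as long as a camera call. They do not tell look-alikes from the thing itself.
- r.find_in(target, camera): "position" ([x, y, z] in m, in world coordinates, good to about 4 mm: the middle of the surface that is visible of it).
- r.pinpoint(target, camera): "position" ([x, y, z] in m, in world coordinates, good to about 4 mm: a listed point, or the origin of a listed thing).
The state is a dict: "t": time; "joints": joint angles; "qd": joint speeds; "effort": joint torques, N m; "eef_pos": TCP position; "tool_rot": TCP orientation; "ft_force": force on the tool from outside, world axes, zero at the start; "moment": the same for the moment, N m; "gripper_width": opening from 0.0 (shut) to 1.0 (fully open).
Only numpy, scipy, OpenCV 4.12 (cv2) and the standard library are available. Lean on these libraries where they do the work, as an engineer would, in place of code of your own. Each camera call takes 0.05 s, during which the arm holds its last target.

## Task

Click the gauge's thumb lever along, notch by notch, until its red pointer stands at the orange mark, without ever clicking past it. Then slide the small grey book box up to the gauge's aluminium fence so that it stands flat, square and flush against it, near the fence's middle, pushing gently so that the lever does not click on. Leave the wooden block, yellow cutter and blue book where they lie, and let go of everything.

Things in the scene. Friction and masses are not known exactly. Their poses are not given: they have to be found in the camera images.
- gauge: Grey depth gauge fixed to the table, a plate 215 (x, -130 to +85) by 130 (y, -65 to +65) by 22 mm high, turned by up to 0.25 rad. Origin at table height under the middle of the width; z up. The lever's upright pivot stands at (+50, 0) mm and the lever reaches from it to -x. The fence stands off the -y side.
- lever: Steel lever, bar 16 mm wide, top 44 mm above the table. Origin on its pivot axis, 36 mm up; it reaches along its own -x. 8 spring-held notches 0.0667 rad apart; it starts in the first, at the gauge's -y end, and clicks towards +y (yaw falls). Past half a notch it snaps ahead into the next one: the push eases suddenly by 3 N or more, then grows again. Over 25 N on it is too much.
- lever_post (a point): On the axis of the lever's upright thumb post, at its top, 86 mm above the table. The post is round, black with a red cap, 14 mm across, free from 44 to 86 mm above the table, 67.5 mm from the pivot axis. A notch moves it 4.5 mm. It takes about 12 to 17 N to leave a notch, less and less towards the crest.
- lever_pointer (a point): Reading point of the lever, 150 mm from the pivot axis, 36 mm above the table, 7 mm beyond the tip of the red pointer at the lever's end. In a notch that has a mark it is straight above that mark. It moves 10 mm per notch. -x points out along the lever.
- mark_orange: The target: orange stud 8 mm across, 8 mm high, on the gauge plate (origin at its underside, 22 mm above the table; axes as the gauge's). Orange, blue, white and green studs stand 150 mm from the pivot at the third to sixth notch, in an order that changes, so orange is two to five clicks from the lever's start. Going past it fails.
- fence: Upright aluminium plate 100 mm wide (along x), 8 mm thick, 2 to 47 mm above the table. Origin on the plane of its front face, mid-width, at table height; axes as the gauge's, the face looks to -y. The lever draws it back to +y, 4 mm per notch. A push of about 16 N on it would click the lever on; over 13 N between box and fence is too much.
- bookbox: Loose grey board box with a book in it, 52 mm (x) by 80 mm (y) by 44 mm high, about 350 g (varies by a quarter). Origin in the centre of its underside, on the table; z up. It starts 50 to 90 mm in front of the fence, up to 0.2 rad askew, and slides on the table.
- bookbox_front (a point): Centre of the box's +y end face (the one towards the fence), 22 mm above its underside; +y points to the fence. It must come flush to the fence's face, within 22 mm of its middle sideways.
- block_a: Bystander: loose wooden block 28 by 45 by 30 mm beyond the gauge. Origin under its middle.
- cutter: Bystander: yellow shut cutter, 22 by 120 by 14 mm, lying beyond the gauge and the fence. Origin under its middle.
- blue_book: Bystander: closed blue book 120 by 170 by 28 mm, lying flat to the left of the gauge. Origin under its middle.
Mind the look-alikes: they are no part of the job. Of the things like the bookbox, leave any that is green or purple; of the rest the smaller one is meant.

How it is judged:
By the outcome, as a careful person would: the job done as asked, in the order asked, and still so for the second after the job is handed in, with the robot touching nothing.
It also fails if it takes over 72 s, if anything falls off the work surface, if the arm or the gripper's body presses on something with over 40 N, if the wrist force passes 120 N, or if a joint passes its speed limit or range.

## Working session

There is one attempt and no reset: what is moved stays moved. The work goes in short steps, Python scripts to look and compute and a tool call to move; the robot and the scene stay as the last step left them, time stands still between calls to the robot, and variables do not carry over. Pictures are saved under pics/ and viewed, and the job is handed in when it is done.

Besides the shell and the picture viewer there is one more tool, called after "Request:" as name(argument=value, ...), one argument or row to a line, values as JSON. move_arm: Moves the arm, as the interface text tells. Its arguments: {"type":"object","properties":{"targets":{"type":"string"},"jaw":{"type":"number"},"grip_force":{"type":"number"}},"required":["targets"]}

```bash
ls; mkdir -p pics; python3 - <<'E'
from rig import r
import cv2
s=r.read_state();print(s)
for n in("scene","side","wrist"):
    im=r.snapshot(n);cv2.imwrite(f"pics/{n}0.png",im)
    c=r.calibration(n);print(n,c["fov_y"],c["cx"],c["cy"],c["distortion"]);print(c["T"])
for n in("scene","side"):
  for t in("gauge","lever_post","lever_pointer","mark_orange","fence","bookbox","bookbox_front","block_a","cutter","blue_book"):
    print(n,t,[([round(float(v),3) for v in d["position"]],round(d["score"],2)) for d in r.pinpoint(t,n)])
print(r.read_state()["t"])
E
```

```text
pics
{'t': 0.0, 'joints': array([-67.10404862,  30.77678778,  -0.2555066 ,  88.17013267,
         0.14856231,  61.1495092 ,  -4.08057152]), 'qd': array([ 0.00419222,  0.01270172, -0.01281976, -0.18935504,  0.00829044,
       -0.04603135, -0.08988606]), 'effort': array([ 2.52211248e-04, -5.70991623e+01,  9.90624055e-01, -2.51602346e+01,
       -5.63434255e-02,  1.80055032e-02,  1.49720122e-04]), 'eef_pos': array([0.29167704, 0.58021156, 0.23785073]), 'tool_rot': array([-1.79904094e+02,  6.10151976e-03,  1.53314910e+02]), 'ft_force': array([ 0.6751937 , -0.34481123, -0.24551993]), 'moment': array([-0.03723603, -0.02656386,  0.05099776]), 'gripper_width': 1.0003065274363288}
scene 50.941646063872575 313.88294493192353 242.34877141995054 [-0.11523246  0.          0.          0.          0.        ]
[[ 0.02274515  0.65859945 -0.75214987  1.39308258]
 [ 0.99973955 -0.01639073  0.0158802   0.02562677]
 [-0.0018696  -0.75231517 -0.65880073  0.77063743]
 [ 0.          0.          0.          1.        ]]
side 45.83418855474204 325.63027205027544 235.8633349612838 [-0.08777694  0.          0. 
[... 1408 characters left out ...]
st [([0.574, 0.06, 0.087], 0.58)]
side lever_pointer [([0.499, 0.028, 0.036], 0.56)]
side mark_orange [([0.484, 0.069, 0.022], 0.51)]
side fence [([0.593, -0.031, -0.002], 0.65), ([0.628, -0.152, -0.002], 0.4)]
side bookbox [([0.628, -0.151, 0.0], 0.94), ([0.496, -0.238, -0.0], 0.85), ([0.422, -0.095, 0.005], 0.67), ([0.665, -0.291, -0.003], 0.56)]
side bookbox_front [([0.621, -0.112, 0.021], 0.89), ([0.524, -0.26, 0.02], 0.84), ([0.688, -0.246, 0.03], 0.6), ([0.379, -0.069, 0.029], 0.58)]
side block_a [([0.721, 0.175, -0.001], 0.91), ([0.623, -0.111, 0.022], 0.71), ([0.625, -0.15, -0.001], 0.58)]
side cutter [([0.735, -0.063, 0.002], 0.75)]
side blue_book [([0.55, 0.294, 0.005], 0.69)]
1.15
```

View pics/scene0.png

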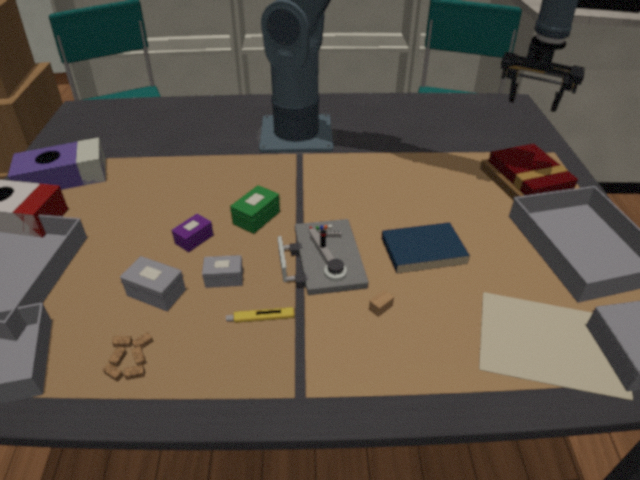

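View pics/side0.png

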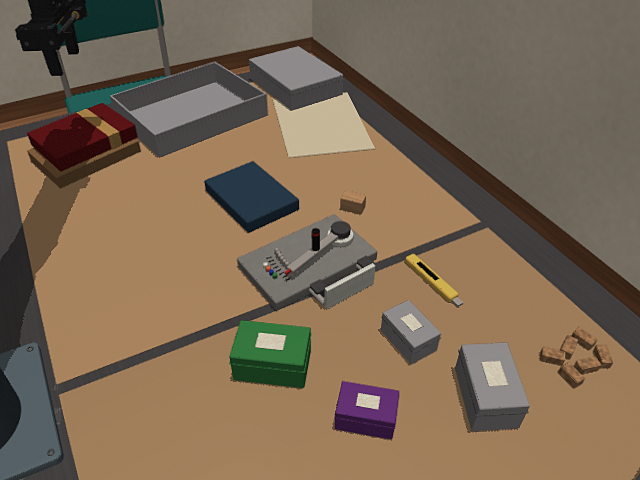

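View pics/wrist0.png

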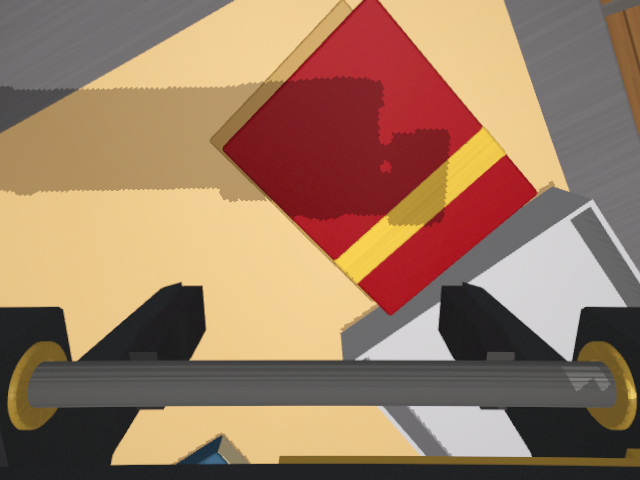

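```bash
python3 - <<'E'
import cv2,numpy as np
a=cv2.imread("pics/scene0.png")[205:310,190:380];b=cv2.imread("pics/side0.png")[200:370,220:450]
a=cv2.resize(a,(550,300),interpolation=2);b=cv2.resize(b,(400,296),interpolation=2)
cv2.imwrite("pics/za.png",a)
b=cv2.resize(cv2.imread("pics/side0.png")[210:320,230:390],(800,550),interpolation=2);cv2.imwrite("pics/zb.png",b)
E
```

```text
(no output)
```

View pics/zb.png

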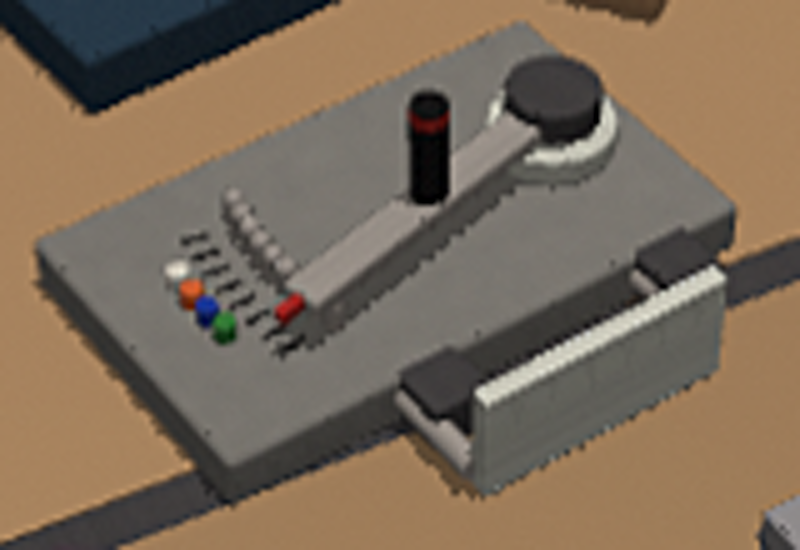

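View pics/za.png

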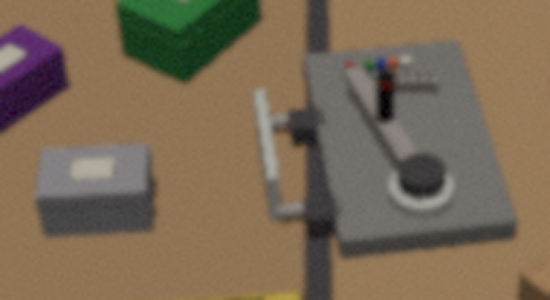

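Request:
move_arm(
  targets="0 0 0 0 0 8;0 0 0 0 0 8;0 0 0 0 0 8;0 0 0 0 0 8;0 0 0 0 0 8;0 0 0 0 0 8;0 0 0 0 0 7",
)

```text
t: 1.85
eef_pos: [0.2919, 0.5807, 0.2388]
tool_rot: [-180.0, -0.0, 96.2]
ft_force: [0.3, -0.2, -0.1]
gripper_width: 0.996
```

Request:
move_arm(
  targets="-0.045 0.0125 -0.003 0 0 0;-0.045 0.0125 -0.003 0 0 0;-0.045 0.0125 -0.003 0 0 0;-0.045 0.0125 -0.003 0 0 0;-0.045 0.0125 -0.003 0 0 0;-0.045 0.0125 -0.003 0 0 0;-0.045 0.0125 -0.003 0 0 0;-0.045 0.0125 -0.003 0 0 0;-0.045 0.0125 -0.003 0 0 0;-0.045 0.0125 -0.003 0 0 0;-0.045 0.0125 -0.003 0 0 0;-0.045 0.0125 -0.003 0 0 0;-0.045 0.0125 -0.003 0 0 0;-0.045 0.0125 -0.003 0 0 0;0 0 0 0 0 0",
)

```text
t: 3.35
eef_pos: [0.5413, -0.048, 0.282]
tool_rot: [179.5, -0.3, 96.4]
ft_force: [-0.1, 0.0, -0.5]
gripper_width: 1.002
```

```bash
cat > h.py <<'E'
from rig import r
import cv2,numpy as np
from scipy.spatial.transform import Rotation as Ro
def K(c):
    f=240/np.tan(np.radians(c["fov_y"])/2); return np.array([[f,0,c["cx"]],[0,f,c["cy"]],[0,0,1.]])
def ray(cam,uv,z,c=None):
    c=c or r.calibration(cam)
    p=cv2.undistortPoints(np.array(uv,float).reshape(-1,1,2),K(c),np.array(c["distortion"])).reshape(-1,2)
    T=np.array(c["T"]);d=np.c_[p,np.ones(len(p))]@T[:3,:3].T;o=T[:3,3]
    return o+d*((z-o[2])/d[:,2])[:,None]
def proj(cam,P,c=None):
    c=c or r.calibration(cam);T=np.linalg.inv(np.array(c["T"]))
    return cv2.projectPoints(np.array(P,float).reshape(-1,3),cv2.Rodrigues(T[:3,:3])[0],T[:3,3],K(c),np.array(c["distortion"]))[0].reshape(-1,2)
def st():
    s=r.read_state();print("t",round(s["t"],2),"pos",s["eef_pos"].round(4),"rpy",s["tool_rot"].round(2),"F",s["ft_force"].round(2),"w",round(s["gripper_width"],3));return s
def delta(tgt,yaw=None):
    s=st();R=Ro.from_euler("xyz",s["tool_rot"],degrees=True)
    print("tool shift",R.inv().apply(np.array(tgt)-s["eef_pos"]).round(4))
    if yaw is not None: print("turn",(R.inv()*Ro.from_euler("xyz",[180,0,yaw],degrees=True)).as_rotvec(degrees=True).round(2))
def nets(cam,ts,f=None):
    for t in ts: print(cam,t,[(np.round(d["position"],4).tolist(),round(d["score"],2)) for d in (f or r.pinpoint)(t,cam)])
E
python3 - <<'E'
from h import *
import json
st();im=r.snapshot("wrist");c=r.calibration("wrist");cv2.imwrite("pics/w1.png",im)
nets("wrist",["gauge","lever","lever_post","lever_pointer","mark_orange","fence"])
json.dump({k:np.array(v).tolist() for k,v in c.items()},open("w1.json","w"))
E
```

```text
t 3.35 pos [ 0.5413 -0.048   0.282 ] rpy [179.55  -0.29  96.36] F [-0.1   0.   -0.51] w 1.002
wrist gauge [([0.5877, 0.0774, -0.0016], 0.56)]
wrist lever [([0.6404, 0.0869, 0.0371], 0.8)]
wrist lever_post [([0.5752, 0.0642, 0.0877], 0.86)]
wrist lever_pointer [([0.4961, 0.0372, 0.0356], 0.64)]
wrist mark_orange [([0.4889, 0.0727, 0.0237], 0.58)]
wrist fence [([0.5955, -0.035, -0.0013], 0.56), ([0.7375, -0.0607, 0.0023], 0.24)]
```

View pics/w1.png

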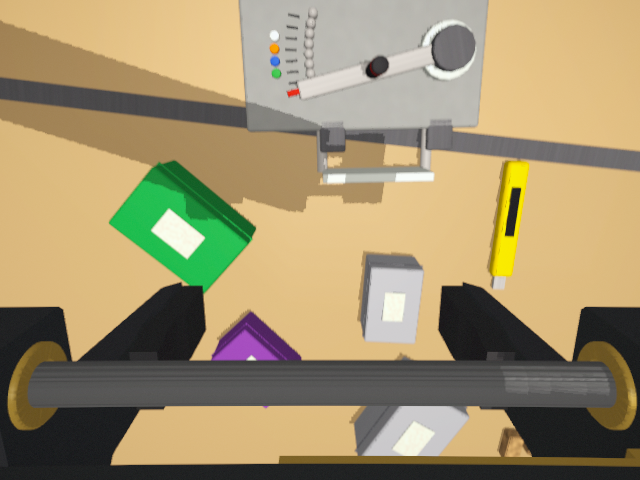

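```bash
python3 - <<'E'
import cv2
b=cv2.imread("pics/w1.png")
cv2.imwrite("pics/w1a.png",cv2.resize(b[0:200,235:500],(795,600),interpolation=2))
cv2.imwrite("pics/w1b.png",cv2.resize(b[150:350,300:500],(600,600),interpolation=2))
E
```

```text
(no output)
```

View pics/w1a.png

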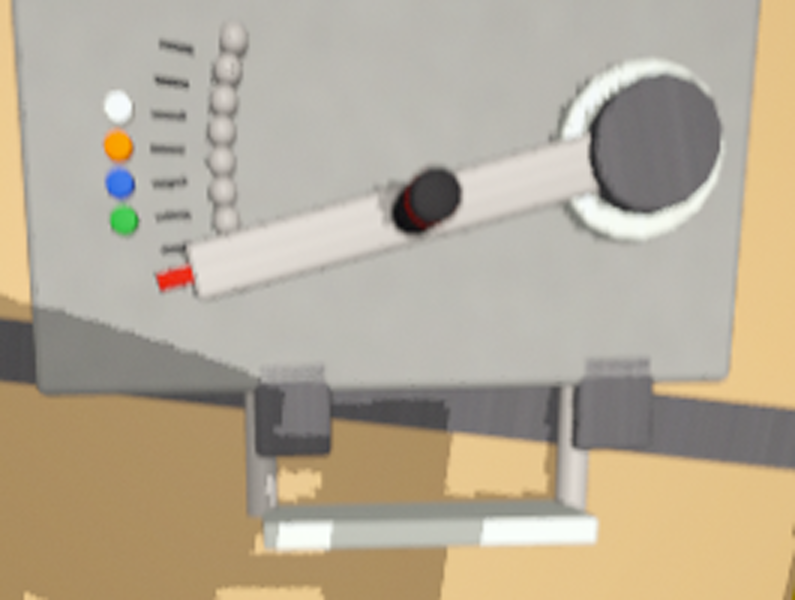

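View pics/w1b.png

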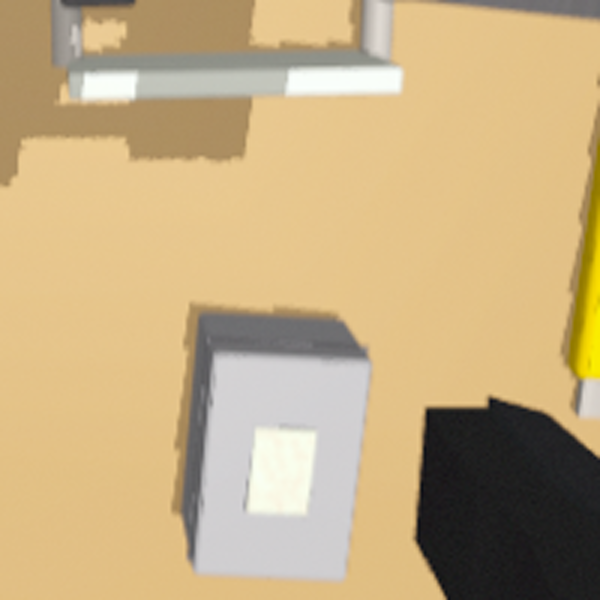

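```bash
python3 - <<'E'
from h import *
import json
c=json.load(open("w1.json"))
A=lambda l:[(235+x/3,y/3) for x,y in l]
B=lambda l:[(300+x/3,150+y/3) for x,y in l]
def yaw(p):d=p[1]-p[0];return np.degrees(np.arctan2(d[1],d[0])),np.linalg.norm(d)
def show(n,p):print(n,p.round(4).tolist(),[round(v,4) for v in yaw(p)])
show("plate -y edge",ray("wrist",A([(40,392),(727,379)]),.022,c))
show("fence front top",ray("wrist",A([(272,550),(596,543)]),.047,c))
st=ray("wrist",A([(118,107),(118,146),(120,184),(124,220)]),.030,c);print("studs w,o,b,g",st.round(4))
show("post cap",ray("wrist",A([(436,195)]*2),.086,c))
show("knob",ray("wrist",A([(656,143)]*2),.06,c))
g=np.array([(200,574),(345,578),(369,361),(213,353)]);q=ray("wrist",B(g),.044,c);print("box",q.round(4).tolist(),q.mean(0))
for i in range(4):show("e",q[[i,(i+1)%4]])
# circle center from white stud and green: fit pivot from 4 studs known angles
from scipy.optimize import least_squares
def res(x):
    X,Y,t=x;out=[]
    for k,s in zip((5,4,3,2),st):
        a=t+ (3.5-k)*0.0667; out+= [X-.15*np.cos(a)-s[0],Y-.15*np.sin(a)-s[1]]
    return out
s=least_squares(res,[.636,.087,.15]);print("pivot,yaw",s.x,np.abs(s.fun).max())
E
```

```text
plate -y edge [[0.4698, 0.0038, 0.022], [0.6797, 0.0315, 0.022]] [np.float64(7.5155), np.float64(0.2117)]
fence front top [[0.5457, -0.0329, 0.047], [0.6419, -0.02, 0.047]] [np.float64(7.6732), np.float64(0.0971)]
studs w,o,b,g [[0.4879 0.0854 0.03  ]
 [0.4887 0.0752 0.03  ]
 [0.4901 0.0652 0.03  ]
 [0.4921 0.0556 0.03  ]]
post cap [[0.5747, 0.0659, 0.086], [0.5747, 0.0659, 0.086]] [np.float64(0.0), np.float64(0.0)]
knob [[0.6341, 0.0882, 0.06], [0.6341, 0.0882, 0.06]] [np.float64(0.0), np.float64(0.0)]
box [[0.6054, -0.1874, 0.044], [0.654, -0.1835, 0.044], [0.6484, -0.1062, 0.044], [0.5984, -0.1091, 0.044]] [ 0.62656264 -0.14655838  0.044     ]
e [[0.6054, -0.1874, 0.044], [0.654, -0.1835, 0.044]] [np.float64(4.6708), np.float64(0.0487)]
e [[0.654, -0.1835, 0.044], [0.6484, -0.1062, 0.044]] [np.float64(94.1146), np.float64(0.0774)]
e [[0.6484, -0.1062, 0.044], [0.5984, -0.1091, 0.044]] [np.float64(-176.6802), np.float64(0.0501)]
e [[0.5984, -0.1091, 0.044], [0.6054, -0.1874, 0.044]] [np.float64(-84.9153), np.float64(0.0786)]
pivot,yaw [0.63782564 0.09129347 0.14065315] 0.00015975710748669658
```

```bash
python3 - <<'E'
from h import *
delta([0.5807,0.0368,0.056],103)
E
```

```text
t 3.7 pos [ 0.5396 -0.0386  0.2809] rpy [179.7   -0.57  97.08] F [-0.3  -0.23 -0.14] w 1.001
tool shift [0.0675 0.0489 0.2258]
turn [ 0.33 -0.56 -5.92]
```

Request:
move_arm(
  targets="0 0 0 0.3 -0.5 -5.9;0.008 0.007 0.02 0 0 0;0.008 0.007 0.025 0 0 0;0.008 0.007 0.025 0 0 0;0.008 0.007 0.025 0 0 0;0.008 0.007 0.025 0 0 0;0.008 0.007 0.025 0 0 0;0.008 0.007 0.025 0 0 0;0.008 0.007 0.025 0 0 0;0 0 0 0 0 0;0 0 0 0 0 0",
  jaw=1,
  grip_force=10,
)

```text
t: 4.8
eef_pos: [0.5772, 0.0523, 0.0787]
tool_rot: [-179.9, -0.2, 104.4]
ft_force: [3.3, -5.6, 8.8]
gripper_width: 0.143
```

```bash
python3 - <<'E'
from h import *
delta([0.5807,0.0368,0.056],103)
E
```

```text
t 4.8 pos [0.5772 0.0523 0.0787] rpy [-179.95   -0.19  104.38] F [ 3.26 -5.56  8.8 ] w 0.143
tool shift [-0.016  -0.0004  0.0227]
turn [-0.06 -0.19  1.38]
```

Request:
move_arm(
  targets="0 0 -0.015 0 0 0;-0.01 0 -0.01 0 0 0;-0.008 0 0 0 0 0;0 0 0 0 0 0;0 0 0 0 0 0",
)

```text
t: 5.3
eef_pos: [0.5846, 0.0352, 0.1081]
tool_rot: [179.6, -0.2, 104.5]
ft_force: [0.6, 0.2, 0.3]
gripper_width: 0.009
```

```bash
python3 - <<'E'
from h import *
im=r.snapshot("side");cv2.imwrite("pics/s2.png",cv2.resize(im[180:330,210:410],(800,600),interpolation=2))
delta([0.5807,0.0368,0.056],103)
E
```

```text
t 5.35 pos [0.5845 0.0351 0.108 ] rpy [179.66  -0.2  104.49] F [-0.13 -0.4   0.07] w 0.004
tool shift [ 0.0024 -0.0035  0.052 ]
turn [ 0.34 -0.2   1.48]
```

View pics/s2.png

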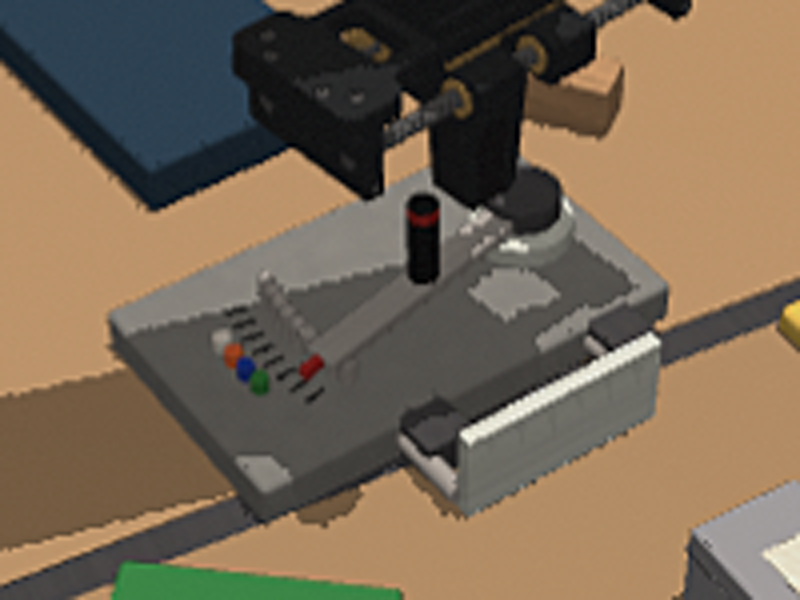

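Request:
move_arm(
  targets="-0.003 -0.003 0.01 0.3 -0.2 0;0 0 0.01 0 0 0;0 0 0.01 0 0 0;0 0 0.01 0 0 0;0 0 0.005 0 0 0;0 0 0 0 0 0;0 0 0 0 0 0",
)

```text
t: 6.05
eef_pos: [0.58, 0.032, 0.0564]
tool_rot: [-179.7, -0.1, 104.5]
ft_force: [0.0, -0.9, -0.1]
gripper_width: 0.003
```

```bash
python3 - <<'E'
from h import *
delta([0.5807,0.0368,0.056],103)
E
```

```text
t 6.05 pos [0.58   0.032  0.0564] rpy [-1.7975e+02 -6.0000e-02  1.0454e+02] F [ 0.   -0.85 -0.1 ] w 0.003
tool shift [0.0045 0.0019 0.0004]
turn [-0.25 -0.05  1.54]
```

Request:
move_arm(
  targets="0.005 0 0 0 0 0;0.004 0 0 0 0 0;0.003 0 0 0 0 0;0 0 0 0 0 0",
)

```text
t: 6.45
eef_pos: [0.5776, 0.0452, 0.0575]
tool_rot: [-179.9, -0.1, 104.6]
ft_force: [0.1, -0.1, 0.7]
gripper_width: 0.005
```

Request:
move_arm(
  targets="0.001 0 0 0 0 0;0.001 0 0 0 0 0",
)

```text
t: 6.65
eef_pos: [0.5775, 0.0457, 0.0578]
tool_rot: [-179.9, 0.1, 104.5]
ft_force: [2.1, -3.7, -2.7]
gripper_width: 0.006
```

Request:
move_arm(
  targets="0.001 0 0 0 0 0;0.001 0 0 0 0 0",
)

```text
t: 6.85
eef_pos: [0.5775, 0.0457, 0.0578]
tool_rot: [-179.9, 0.2, 104.4]
ft_force: [1.4, -3.9, -2.5]
gripper_width: 0.004
```

Request:
move_arm(
  targets="0.002 0 0 0 0 0;0.003 0 0 0 0 0",
)

```text
t: 7.05
eef_pos: [0.5774, 0.0459, 0.0579]
tool_rot: [180.0, 0.5, 104.2]
ft_force: [4.0, -11.1, -5.0]
gripper_width: 0.009
```

Request:
move_arm(
  targets="0.003 0 0 0 0 0",
)

```text
t: 7.15
eef_pos: [0.5774, 0.0458, 0.0579]
tool_rot: [179.9, 0.7, 104.1]
ft_force: [3.7, -8.9, -4.1]
gripper_width: 0.008
```

Request:
move_arm(
  targets="0.0035 0 0 0 0 0",
)

```text
t: 7.25
eef_pos: [0.5775, 0.0458, 0.058]
tool_rot: [179.9, 1.0, 103.9]
ft_force: [4.7, -10.3, -4.8]
gripper_width: 0.005
```

Request:
move_arm(
  targets="0.004 0 0 0 1 -0.5",
)

```text
t: 7.35
eef_pos: [0.5774, 0.0462, 0.0579]
tool_rot: [179.8, 0.3, 104.3]
ft_force: [5.1, -11.0, -6.9]
gripper_width: 0.003
```

Request:
move_arm(
  targets="0.0045 0 0 0 1 -0.5",
)

```text
t: 7.45
eef_pos: [0.5774, 0.0463, 0.0578]
tool_rot: [179.7, -0.5, 104.7]
ft_force: [5.3, -12.5, -8.0]
gripper_width: 0.009
```

Request:
move_arm(
  targets="0.005 0 0 0 0.3 -0.2",
)

```text
t: 7.55
eef_pos: [0.5774, 0.0463, 0.0579]
tool_rot: [179.6, -0.5, 104.7]
ft_force: [4.2, -12.3, -5.3]
gripper_width: 0.005
```

Request:
move_arm(
  targets="0.005 0 0 0 0.3 -0.2",
)

```text
t: 7.65
eef_pos: [0.5773, 0.0463, 0.0579]
tool_rot: [179.6, -0.4, 104.7]
ft_force: [6.2, -11.5, -6.4]
gripper_width: 0.003
```

Request:
move_arm(
  targets="0.006 0 0.001 0 0.3 0",
)

```text
t: 7.75
eef_pos: [0.5774, 0.0464, 0.0576]
tool_rot: [179.5, -0.4, 104.4]
ft_force: [1.0, -15.1, 7.7]
gripper_width: 0.002
```

Request:
move_arm(
  targets="0.006 0 0.001 0 0.3 0",
)

```text
t: 7.85
eef_pos: [0.5774, 0.0464, 0.0576]
tool_rot: [179.4, -0.3, 104.2]
ft_force: [0.9, -14.5, 7.4]
gripper_width: 0.009
```

Request:
move_arm(
  targets="0.0068 0 0 0 0.3 -0.2",
)

```text
t: 7.95
eef_pos: [0.5772, 0.0465, 0.058]
tool_rot: [179.3, -0.2, 104.1]
ft_force: [7.0, -16.1, -11.4]
gripper_width: 0.002
```

```bash
python3 - <<'E'
from h import *
st()
E
```

```text
t 7.95 pos [0.5772 0.0465 0.058 ] rpy [ 1.7925e+02 -1.6000e-01  1.0410e+02] F [  7.02 -16.1  -11.41] w 0.002
```

Request:
move_arm(
  targets="0.0072 0 0.0006 -0.3 0.2 -0.2",
)

```text
t: 8.05
eef_pos: [0.5765, 0.0484, 0.0578]
tool_rot: [178.9, -0.0, 104.0]
ft_force: [-0.7, -4.3, 1.2]
gripper_width: 0.006
```

Request:
move_arm(
  targets="0.0072 0 0.0005 -0.3 0.2 -0.2",
)

```text
t: 8.15
eef_pos: [0.5759, 0.0504, 0.0577]
tool_rot: [178.5, 0.1, 104.0]
ft_force: [4.1, -15.4, 0.2]
gripper_width: 0.007
```

Request:
move_arm(
  targets="0.0068 0 0.0003 1 0 0",
)

```text
t: 8.25
eef_pos: [0.5755, 0.0506, 0.0578]
tool_rot: [179.4, 0.5, 103.7]
ft_force: [4.9, -16.7, -3.9]
gripper_width: 0.008
```

Request:
move_arm(
  targets="0.007 0 0.0003 0.6 0 -0.2",
)

```text
t: 8.35
eef_pos: [0.5743, 0.0533, 0.0577]
tool_rot: [-180.0, 0.7, 103.7]
ft_force: [0.3, 0.2, -0.1]
gripper_width: 0.005
```

```bash
python3 - <<'E'
from h import *
im=r.snapshot("side");cv2.imwrite("pics/s3.png",cv2.resize(im[225:300,250:350],(800,600),interpolation=2))
st();nets("side",["lever_pointer","lever_post"])
E
```

```text
t 8.4 pos [0.5741 0.0542 0.0577] rpy [-179.92    0.74  103.79] F [ 0.14 -9.65  2.58] w 0.004
side lever_pointer [([0.4918, 0.0468, 0.0356], 0.58), ([0.7161, 0.1749, 0.0013], 0.29)]
side lever_post []
```

View pics/s3.png

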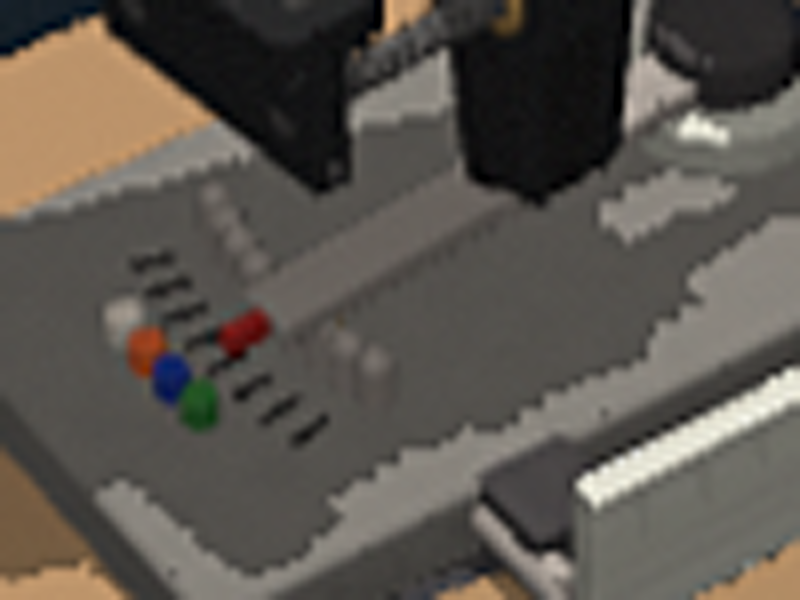

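```bash
python3 - <<'E'
from h import *
A=lambda l:[(250+x/8,225+y/8) for x,y in l]
s=ray("side",A([(124,308),(147,340),(172,367),(200,394)]),.030);print(s.round(4))
p=ray("side",A([(228,340),(262,323)]),.036);print(p.round(4))
d=(p[0]-p[1]);d/=np.linalg.norm(d)
print("reading",p[0]+.007*d)
piv=np.array([.637,.0905])
for n,q in list(zip("wobg",s))+[("tip",p[0]),("base",p[1])]: v=piv-q[:2];print(n,np.hypot(*v),np.arctan2(v[1],v[0]))
E
```

```text
[[0.4891 0.0816 0.03  ]
 [0.4894 0.0704 0.03  ]
 [0.4908 0.0605 0.03  ]
 [0.4926 0.0505 0.03  ]]
[[0.5023 0.0567 0.036 ]
 [0.5108 0.0579 0.036 ]]
reading [0.49535834 0.05564069 0.036     ]
w 0.14813918015255922 0.06030024794510632
o 0.14891988340826554 0.13556254587038977
b 0.14929365940290096 0.2023169679925631
g 0.14985476570430806 0.27050810716867907
tip 0.13890019845642151 0.24600998862719173
base 0.13032827017338783 0.2524802154534861
```

Request:
move_arm(
  targets="0.0035 0 0 0 0.5 -0.2",
)

```text
t: 8.6
eef_pos: [0.574, 0.0543, 0.0579]
tool_rot: [180.0, 0.4, 103.9]
ft_force: [5.3, -9.9, -5.7]
gripper_width: 0.008
```

Request:
move_arm(
  targets="0.0065 0 0.0003 0 0.2 -0.2",
)

```text
t: 8.7
eef_pos: [0.5739, 0.0547, 0.0579]
tool_rot: [179.9, 0.6, 103.8]
ft_force: [4.6, -17.2, -2.1]
gripper_width: 0.006
```

Request:
move_arm(
  targets="0.0067 0 0.0003 0 0.3 -0.2",
)

```text
t: 8.8
eef_pos: [0.5731, 0.0573, 0.0578]
tool_rot: [179.9, 0.5, 103.8]
ft_force: [0.5, -0.5, -0.2]
gripper_width: 0.007
```

```bash
python3 - <<'E'
from h import *
st()
E
```

```text
t 8.8 pos [0.5731 0.0573 0.0578] rpy [179.85   0.55 103.81] F [ 0.45 -0.52 -0.21] w 0.007
```

Request:
move_arm(
  targets="0.001 0 0 0 0.3 0;0.002 0 0 0 0 0",
)

```text
t: 9.0
eef_pos: [0.5726, 0.0585, 0.058]
tool_rot: [179.9, 0.3, 103.7]
ft_force: [2.4, -7.7, -1.5]
gripper_width: 0.004
```

Request:
move_arm(
  targets="0.0055 0 0.0003 0 0 0",
)

```text
t: 9.1
eef_pos: [0.5724, 0.0592, 0.0581]
tool_rot: [179.8, 0.7, 103.5]
ft_force: [3.9, -16.8, -1.9]
gripper_width: 0.003
```

Request:
move_arm(
  targets="0.0063 0 0.0003 0 0.3 -0.2",
)

```text
t: 9.2
eef_pos: [0.5716, 0.0629, 0.058]
tool_rot: [179.7, 0.5, 103.6]
ft_force: [2.4, -17.0, 2.2]
gripper_width: 0.008
```

Request:
move_arm(
  targets="-0.005 0 0 0 0 0;-0.01 0 0 0 0 0;-0.01 0 -0.01 0 0 0;0 0 -0.02 0 0 0;0 0 -0.02 0 0 0;0 0 -0.02 0 0 0;0 0 0 0 0 0",
)

```text
t: 9.9
eef_pos: [0.5772, 0.039, 0.1328]
tool_rot: [179.8, 0.2, 103.7]
ft_force: [0.2, -0.5, -0.5]
gripper_width: 0.005
```

```bash
python3 - <<'E'
from h import *
im=r.snapshot("side");cv2.imwrite("pics/s4.png",cv2.resize(im[225:300,250:350],(800,600),interpolation=2))
s=st();nets("side",["lever_pointer","lever_post","mark_orange"])
E
```

```text
t 9.95 pos [0.5764 0.039  0.1315] rpy [179.89   0.19 103.66] F [ 0.08 -0.13 -0.46] w 0.006
side lever_pointer [([0.4867, 0.0694, 0.0347], 0.84)]
side lever_post [([0.5682, 0.0791, 0.0869], 0.94)]
side mark_orange [([0.5918, -0.0165, -0.0026], 0.59), ([0.4845, 0.0675, 0.0224], 0.48)]
```

View pics/s4.png

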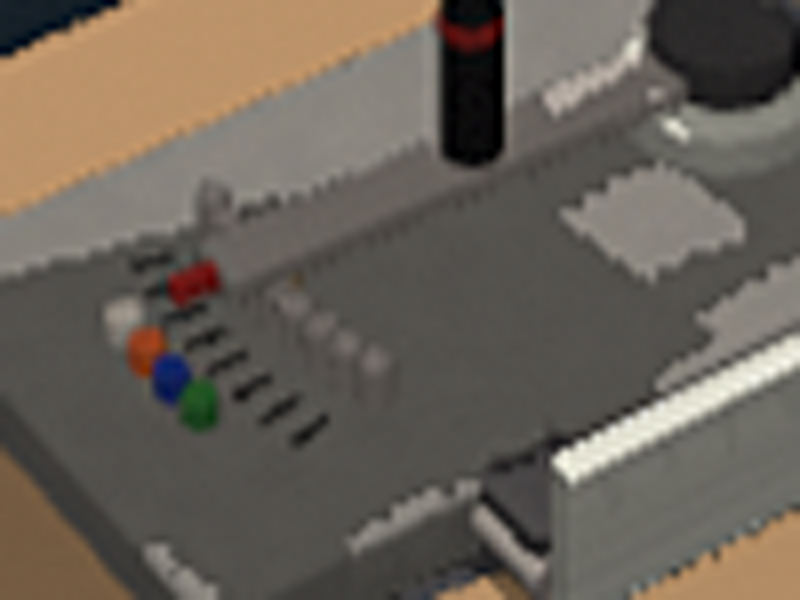

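Request:
move_arm(
  targets="0 0 0 0 0 4.6;-0.02 0.004 0 0 0 4.6;-0.03 0.006 0 0 0 0;-0.03 0.006 0 0 0 0;-0.03 0.006 0 0 0 0;-0.03 0.006 0 0 0 0;-0.025 0.005 0 0 0 0;-0.015 0.003 0 0 0 0;0 0 0 0 0 0;0 0 0 0 0 0",
  jaw=-1,
)

```text
t: 11.1
eef_pos: [0.6203, -0.1389, 0.1168]
tool_rot: [-178.8, -0.1, 94.5]
ft_force: [0.0, 1.2, 0.1]
gripper_width: 0.889
```

```bash
python3 - <<'E'
from h import *
im=r.snapshot("wrist");cv2.imwrite("pics/w5.png",im)
im=r.snapshot("side");cv2.imwrite("pics/s5.png",cv2.resize(im[240:440,300:566],(798,600),interpolation=2))
nets("side",["bookbox","bookbox_front"])
delta([.6275,-.148,.012],94.5)
E
```

```text
side bookbox [([0.4208, -0.0908, 0.0035], 0.84), ([0.4989, -0.2393, -0.0001], 0.79), ([0.6641, -0.2944, -0.0049], 0.78), ([0.6275, -0.1523, 0.0011], 0.69), ([0.72, 0.1724, -0.0016], 0.69)]
side bookbox_front [([0.6894, -0.247, 0.028], 0.85), ([0.5238, -0.2628, 0.0222], 0.85), ([0.6203, -0.1076, 0.021], 0.79), ([0.378, -0.0695, 0.0272], 0.73)]
t 11.3 pos [ 0.6207 -0.1382  0.1175] rpy [-1.7882e+02 -6.0000e-02  9.4560e+01] F [-0.22  0.39  0.73] w 1.0
tool shift [-0.0104  0.0081  0.1053]
turn [-1.18 -0.06  0.06]
```

View pics/w5.png

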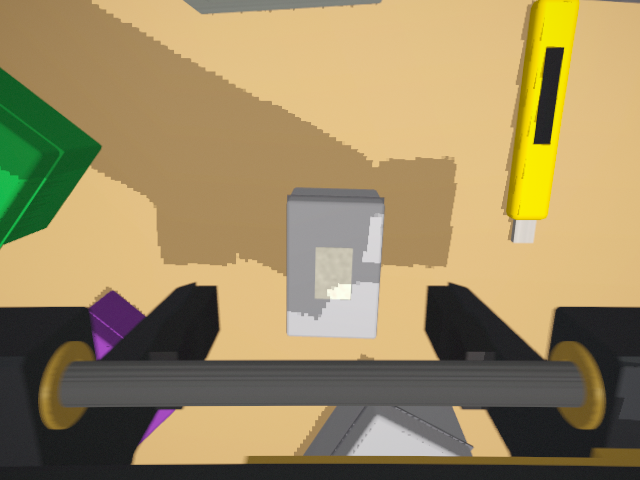

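View pics/s5.png

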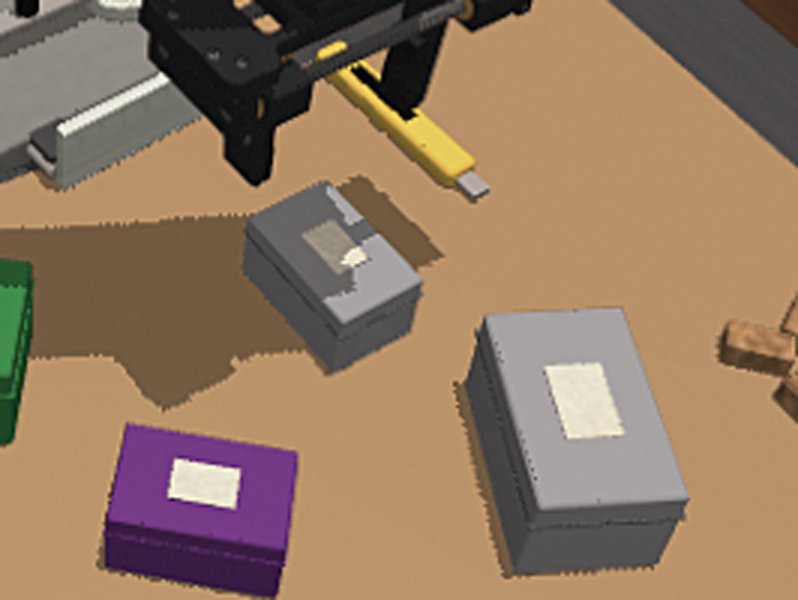

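```bash
python3 - <<'E'
from h import *
q=ray("wrist",[(287,199),(384,200),(376,338),(286,335)],.044);print(q.round(4),q.mean(0))
for a,b in((0,1),(3,2),(3,0),(2,1)):
    d=q[b]-q[a];print(np.degrees(np.arctan2(d[1],d[0])),np.linalg.norm(d))
delta([*q.mean(0)[:2],.012],95)
E
```

```text
[[ 0.6001 -0.1129  0.044 ]
 [ 0.6508 -0.1092  0.044 ]
 [ 0.6558 -0.1896  0.044 ]
 [ 0.6041 -0.1924  0.044 ]] [ 0.62767495 -0.15105269  0.044     ]
4.187190126251587 0.05081909798562149
3.0996300370815812 0.051743468134160496
92.89958742804517 0.07959557412788514
93.56591470971253 0.0805623218245065
t 11.3 pos [ 0.6207 -0.1382  0.1175] rpy [-1.7882e+02 -6.0000e-02  9.4560e+01] F [-0.22  0.39  0.73] w 1.0
tool shift [-0.0135  0.0081  0.1053]
turn [-1.18 -0.06 -0.44]
```

Request:
move_arm(
  targets="-0.007 0.004 0.015 -1.2 0 0.8;-0.005 0.003 0.02 0 0 0;0 0 0.02 0 0 0;0 0 0.02 0 0 0;0 0 0.01 0 0 0;0 0 0.006 0 0 0;0 0 0 0 0 0;0 0 0 0 0 0",
)

```text
t: 12.1
eef_pos: [0.6319, -0.1414, 0.0263]
tool_rot: [179.6, -0.2, 94.3]
ft_force: [0.1, -0.5, 0.3]
gripper_width: 0.996
```

```bash
python3 - <<'E'
from h import *
delta([.6277,-.151,.013],93.5)
E
```

```text
t 12.1 pos [ 0.6319 -0.1414  0.0263] rpy [179.62  -0.22  94.3 ] F [ 0.09 -0.48  0.32] w 0.996
tool shift [-0.0093 -0.005   0.0132]
turn [ 0.38 -0.22  0.8 ]
```

Request:
move_arm(
  targets="-0.006 -0.003 0.006 0.4 -0.2 0.8;-0.004 -0.002 0.004 0 0 0;0 0 0.002 0 0 0;0 0 0 0 0 0",
)

```text
t: 12.5
eef_pos: [0.6286, -0.1533, 0.0153]
tool_rot: [179.9, 0.1, 93.4]
ft_force: [-0.8, 0.2, 0.2]
gripper_width: 1.001
```

```bash
python3 - <<'E'
from h import *
delta([.6277,-.151,.013],93.5)
E
```

```text
t 12.5 pos [ 0.6286 -0.1533  0.0153] rpy [1.7988e+02 6.0000e-02 9.3410e+01] F [-0.75  0.17  0.18] w 1.001
tool shift [ 0.0024 -0.0007  0.0023]
turn [ 0.12  0.06 -0.09]
```

Request:
move_arm(
  targets="0 0 0.001 0 0 0;0 0 0 0 0 0;0 0 0 0 0 0;0 0 0 0 0 0;0 0 0 0 0 0;0 0 0 0 0 0;0 0 0 0 0 0;0 0 0 0 0 0",
  jaw=1,
  grip_force=10,
)

```text
t: 13.3
eef_pos: [0.6284, -0.1534, 0.0145]
tool_rot: [179.9, 0.1, 93.4]
ft_force: [-0.1, -0.1, -0.4]
gripper_width: 0.586
```

```bash
python3 - <<'E'
from h import *
f=np.array([.592,-.0105]);u=np.array([.134,.991])*[-1,1]
print(f-.04*u,f-.052*u)
delta([*(f-.052*u),.015],97.7)
E
```

```text
[ 0.59736 -0.05014] [ 0.598968 -0.062032]
t 13.3 pos [ 0.6284 -0.1534  0.0145] rpy [1.7989e+02 6.0000e-02 9.3420e+01] F [-0.07 -0.09 -0.39] w 0.586
tool shift [ 0.093  -0.024  -0.0006]
turn [ 0.11  0.06 -4.28]
```

Request:
move_arm(
  targets="0.006 -0.002 0 0 0 -2.1;0.01 -0.004 0 0 0 -2.1;0.012 -0.004 0 0 0 0;0.012 -0.005 0 0 0 0;0.012 -0.005 0 0 0 0;0.01 -0.004 0 0 0 0;0.006 -0.003 0 0 0 0;0.002 0 0 0 0 0;0 0 0 0 0 0",
)

```text
t: 14.2
eef_pos: [0.5895, -0.08, 0.0145]
tool_rot: [179.8, 0.1, 98.1]
ft_force: [0.8, -0.5, -0.7]
gripper_width: 0.594
```

```bash
python3 - <<'E'
from h import *
im=r.snapshot("wrist");cv2.imwrite("pics/w6.png",im)
im=r.snapshot("side");cv2.imwrite("pics/s6.png",cv2.resize(im[220:370,260:460],(800,600),interpolation=2))
delta([.599,-.062,.015],97.7)
E
```

```text
t 14.3 pos [ 0.5895 -0.0801  0.0145] rpy [1.7986e+02 3.0000e-02 9.8110e+01] F [-0.89  1.97  1.51] w 0.588
tool shift [ 0.0165  0.0119 -0.0005]
turn [0.14 0.03 0.41]
```

View pics/w6.png

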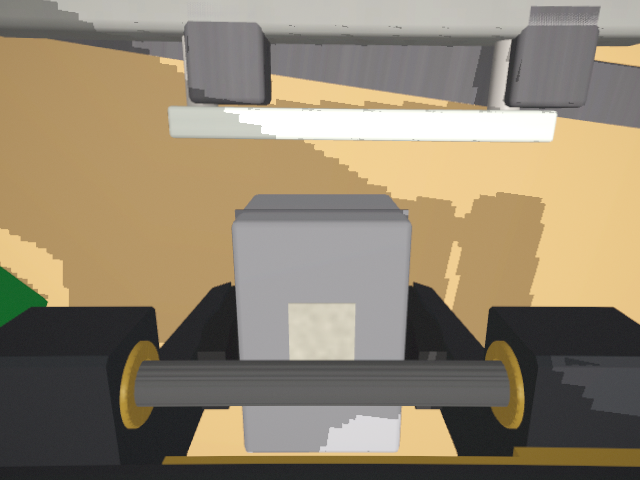

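View pics/s6.png

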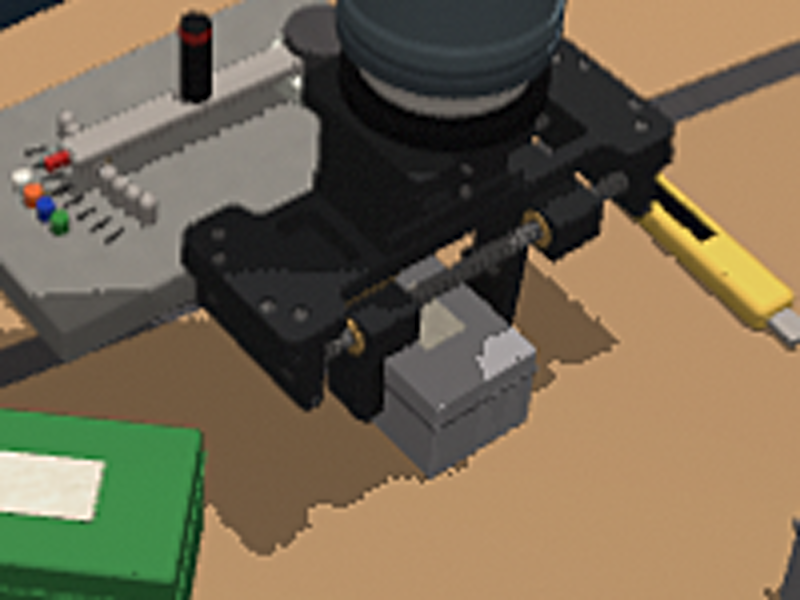

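```bash
python3 - <<'E'
from h import *
im=cv2.imread("pics/w6.png")
cv2.imwrite("pics/w6z.png",cv2.resize(im[90:240,160:560],(800,300),interpolation=2))
f=ray("wrist",[(168,137.5),(554,141)],.047);b=ray("wrist",[(234,219),(410,219)],.044)
for p in(f,b):
    d=p[1]-p[0];print(p.round(4).tolist(),p.mean(0).round(4),np.degrees(np.arctan2(d[1],d[0])),np.linalg.norm(d))
R=Ro.from_euler("z",7.7,degrees=True).inv();print(R.apply(f.mean(0)-b.mean(0)))
E
```

```text
[[0.542, -0.0222, 0.047], [0.6413, -0.0091, 0.047]] [ 0.5916 -0.0157  0.047 ] 7.537519476594355 0.10015686042702648
[[0.5602, -0.0424, 0.044], [0.6092, -0.0354, 0.044]] [ 0.5847 -0.0389  0.044 ] 8.064694767739136 0.04957830927420137
[0.00995844 0.02209017 0.003     ]
```

View pics/w6z.png

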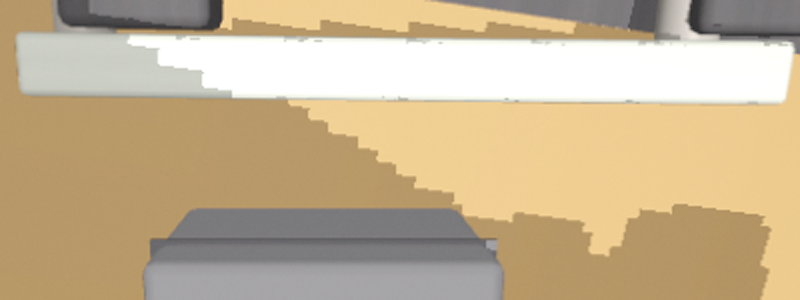

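Request:
move_arm(
  targets="0.003 0.004 0 0 0 0.5;0.004 0.003 0 0 0 0;0.004 0.001 0 0 0 0;0.002 0 0 0 0 0;0.001 0 0 0 0 0;0 0 0 0 0 0",
)

```text
t: 14.9
eef_pos: [0.5966, -0.0665, 0.0145]
tool_rot: [179.8, 0.2, 97.4]
ft_force: [0.4, -1.3, 0.4]
gripper_width: 0.586
```

```bash
python3 - <<'E'
from h import *
im=r.snapshot("wrist");cv2.imwrite("pics/w7.png",im)
cv2.imwrite("pics/w7z.png",cv2.resize(im[60:260,140:540],(800,400),interpolation=2))
st()
E
```

```text
t 14.95 pos [ 0.5966 -0.0665  0.0145] rpy [1.7985e+02 1.5000e-01 9.7420e+01] F [0.21 0.02 0.11] w 0.591
```

View pics/w7z.png

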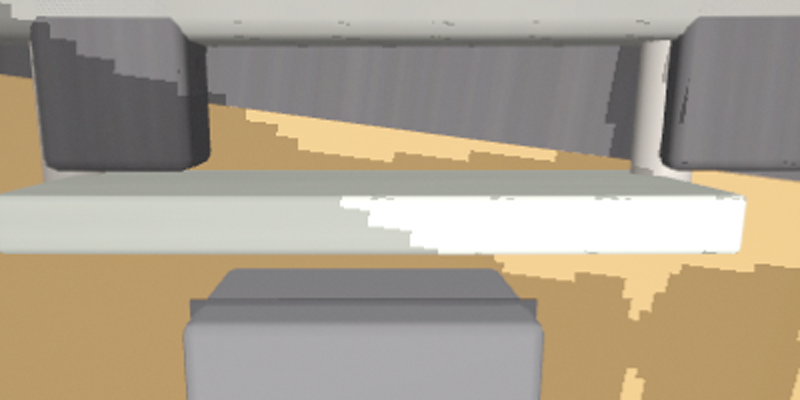

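Request:
move_arm(
  targets="0.002 0 0 0 0 0;0.002 0 0 0 0 0;0.0015 0 0 0 0 0",
)

```text
t: 15.25
eef_pos: [0.596, -0.0613, 0.0145]
tool_rot: [179.8, 0.2, 97.4]
ft_force: [-0.0, -1.4, 0.5]
gripper_width: 0.589
```

Request:
move_arm(
  targets="0.0015 0 0 0 0 0;0.0015 0 0 0 0 0",
)

```text
t: 15.45
eef_pos: [0.5955, -0.058, 0.0145]
tool_rot: [179.8, 0.2, 97.4]
ft_force: [1.9, -1.2, 0.7]
gripper_width: 0.591
```

Request:
move_arm(
  targets="0.0015 0 0 0 0 0",
)

```text
t: 15.55
eef_pos: [0.5953, -0.0564, 0.0145]
tool_rot: [179.8, 0.2, 97.4]
ft_force: [0.2, -1.1, -0.8]
gripper_width: 0.589
```

Request:
move_arm(
  targets="0.001 0 0 0 0 0",
)

```text
t: 15.65
eef_pos: [0.5953, -0.0563, 0.0146]
tool_rot: [179.8, 0.3, 97.4]
ft_force: [0.8, -5.6, -3.0]
gripper_width: 0.59
```

Request:
move_arm(
  targets="0.001 0 0 0 0 0",
)

```text
t: 15.75
eef_pos: [0.5952, -0.0563, 0.0145]
tool_rot: [179.8, 0.3, 97.3]
ft_force: [1.1, -4.3, -1.8]
gripper_width: 0.588
```

Request:
move_arm(
  targets="0.001 0 0 0 0 0",
)

```text
t: 15.85
eef_pos: [0.5953, -0.0563, 0.0146]
tool_rot: [179.8, 0.4, 97.3]
ft_force: [0.7, -5.2, -2.5]
gripper_width: 0.59
```

Request:
move_arm(
  targets="0.0005 0 0 0 0 0;0.0003 0 0 0 0 0;0 0 0 0 0 0;0 0 0 0 0 0;0 0 0 0 0 0;0 0 0 0 0 0;0 0 0 0 0 0",
  jaw=-1,
)

```text
t: 16.55
eef_pos: [0.5948, -0.0507, 0.0145]
tool_rot: [179.8, 0.1, 97.4]
ft_force: [-0.4, -0.1, 0.2]
gripper_width: 0.998
```

```bash
python3 - <<'E'
from h import *
im=r.snapshot("wrist");cv2.imwrite("pics/w8.png",im)
cv2.imwrite("pics/w8z.png",cv2.resize(im[60:260,140:540],(800,400),interpolation=2))
im=r.snapshot("side");cv2.imwrite("pics/s8.png",cv2.resize(im[220:370,260:460],(800,600),interpolation=2))
st()
E
```

```text
t 16.65 pos [ 0.5949 -0.0508  0.0145] rpy [1.7982e+02 1.0000e-01 9.7430e+01] F [ 0.41 -0.74 -0.22] w 1.001
```

View pics/w8.png

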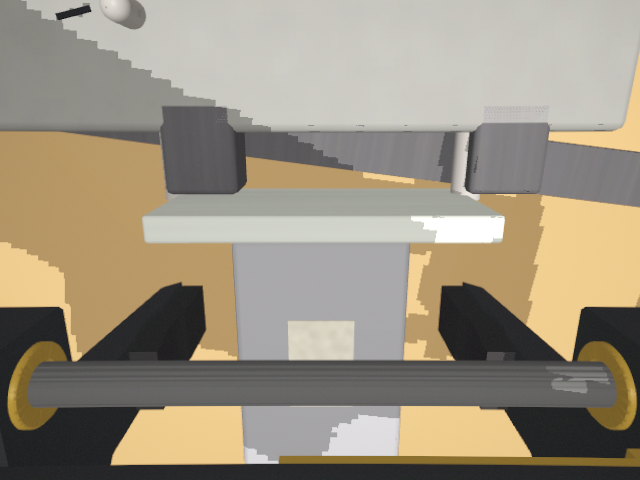

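View pics/s8.png

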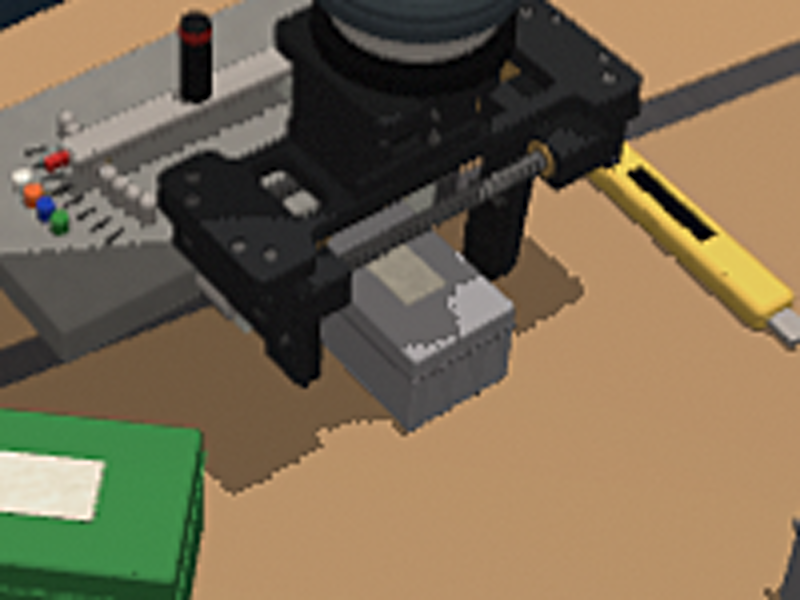

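Request:
move_arm(
  targets="0 0 -0.01 0 0 0;0 0 -0.02 0 0 0;0 0 -0.025 0 0 0;0 0 -0.01 0 0 0;-0.01 0 0 0 0 0;-0.02 0 0 0 0 0;-0.02 0 0 0 0 0;-0.02 0 0 0 0 0;-0.01 0 0 0 0 0;0 0 0 0 0 0;0 0 0 0 0 0",
)

```text
t: 17.75
eef_pos: [0.6033, -0.1353, 0.0802]
tool_rot: [-180.0, 0.1, 97.4]
ft_force: [-0.2, 0.7, -0.6]
gripper_width: 1.003
```

```bash
python3 - <<'E'
from h import *
im=r.snapshot("wrist");cv2.imwrite("pics/w9.png",im)
delta([.604,-.133,.015],97.6)
E
```

```text
t 17.8 pos [ 0.6033 -0.1351  0.0802] rpy [-1.7997e+02  7.0000e-02  9.7420e+01] F [-0.35  0.25 -0.24] w 1.002
tool shift [0.0021 0.001  0.0652]
turn [-0.03  0.07 -0.18]
```

View pics/w9.png

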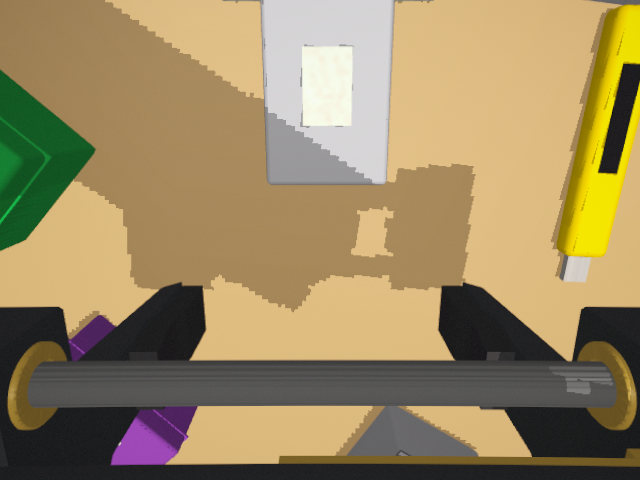

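Request:
move_arm(
  targets="0 0 0 0 0 -0.2;0 0 0 0 0 0;0 0 0.02 0 0 0;0 0 0.02 0 0 0;0 0 0.01 0 0 0;0 0 0.005 0 0 0;0.005 0 0 0 0 0;0.006 0 0 0 0 0;0.004 0 0 0 0 0;0.002 0 0 0 0 0;0 0 0 0 0 0",
  jaw=0.4,
)

```text
t: 18.9
eef_pos: [0.6036, -0.1102, 0.0262]
tool_rot: [179.8, -0.1, 98.1]
ft_force: [0.5, 0.7, 0.5]
gripper_width: 0.301
```

```bash
python3 - <<'E'
from h import *
delta([.604,-.105,.015],97.6)
im=r.snapshot("side");cv2.imwrite("pics/s10.png",cv2.resize(im[220:370,260:460],(800,600),interpolation=2))
E
```

```text
t 18.9 pos [ 0.6036 -0.1102  0.0262] rpy [ 1.7975e+02 -6.0000e-02  9.8110e+01] F [0.49 0.69 0.47] w 0.301
tool shift [0.0051 0.0011 0.0112]
turn [ 0.25 -0.06  0.51]
```

View pics/s10.png

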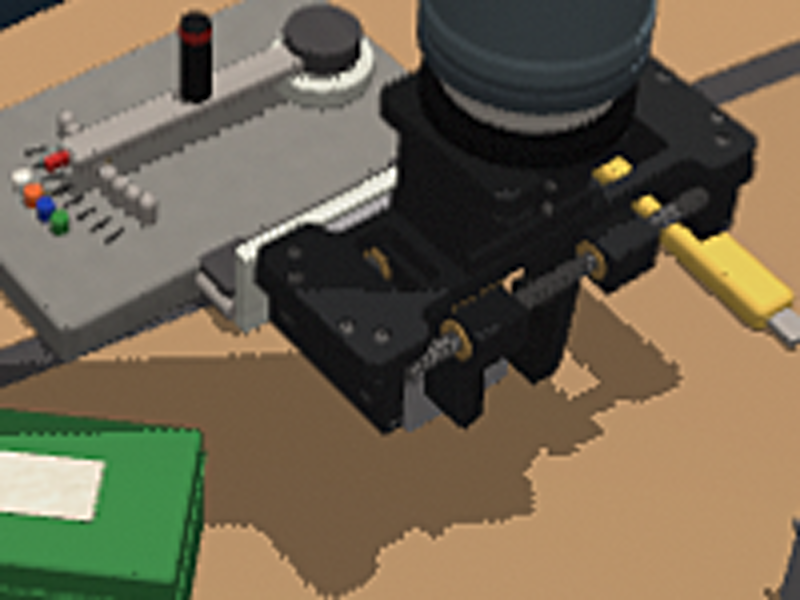

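Request:
move_arm(
  targets="-0.001 0 0.006 0.2 0 0.4;0 0 0.003 0 0 0;0 0 0 0 0 0;0.001 0 0 0 0 0;0.001 0 0 0 0 0",
)

```text
t: 19.45
eef_pos: [0.6036, -0.1107, 0.0165]
tool_rot: [180.0, -0.0, 97.6]
ft_force: [0.1, -0.1, -0.3]
gripper_width: 0.302
```

Request:
move_arm(
  targets="0.001 0 0 0 0 0;0.001 0 0 0 0 0",
)

```text
t: 19.65
eef_pos: [0.6033, -0.1086, 0.0165]
tool_rot: [180.0, -0.0, 97.6]
ft_force: [-0.5, -0.5, 0.2]
gripper_width: 0.298
```

Request:
move_arm(
  targets="0.001 0 0 0 0 0",
)

```text
t: 19.75
eef_pos: [0.6032, -0.1075, 0.0166]
tool_rot: [179.9, -0.0, 97.6]
ft_force: [-0.4, 0.4, -1.1]
gripper_width: 0.299
```

Request:
move_arm(
  targets="0.001 0 0 0 0 0",
)

```text
t: 19.85
eef_pos: [0.6031, -0.1063, 0.0167]
tool_rot: [179.9, -0.0, 97.6]
ft_force: [-0.3, -0.2, -0.2]
gripper_width: 0.299
```

Request:
move_arm(
  targets="0.001 0 0 0 0 0",
)

```text
t: 19.95
eef_pos: [0.6031, -0.1053, 0.0167]
tool_rot: [179.9, 0.0, 97.6]
ft_force: [1.3, -3.7, -0.7]
gripper_width: 0.297
```

Request:
move_arm(
  targets="0.001 0 0 0 0 0",
)

```text
t: 20.05
eef_pos: [0.6031, -0.1053, 0.0168]
tool_rot: [179.9, 0.1, 97.5]
ft_force: [1.1, -5.4, -2.5]
gripper_width: 0.303
```

Request:
move_arm(
  targets="0.001 0 0 0 0 0",
)

```text
t: 20.15
eef_pos: [0.6031, -0.1053, 0.0168]
tool_rot: [179.9, 0.2, 97.5]
ft_force: [1.3, -3.4, -1.4]
gripper_width: 0.302
```

Request:
move_arm(
  targets="0.0017 0 0 0 0.2 -0.1;0.0017 0 0 0 0 0",
)

```text
t: 20.35
eef_pos: [0.603, -0.1052, 0.017]
tool_rot: [179.8, 0.2, 97.5]
ft_force: [0.8, -5.3, -3.0]
gripper_width: 0.3
```

Request:
move_arm(
  targets="-0.002 0 0 0 0 0;-0.005 0 0 0 0 0;-0.015 0 0 0 0 0;-0.015 0 -0.01 0 0 0;-0.01 0 -0.04 0 0 0;-0.01 0 -0.045 0 0 0;-0.01 0 -0.045 0 0 0;0 0 -0.03 0 0 0;0 0 0 0 0 0;0 0 0 0 0 0",
)

```text
t: 21.35
eef_pos: [0.6104, -0.1834, 0.1977]
tool_rot: [179.9, 0.2, 97.1]
ft_force: [-0.4, 0.7, -0.9]
gripper_width: 0.301
```

```bash
python3 - <<'E'
from h import *
st()
im=r.snapshot("wrist");cv2.imwrite("pics/w11.png",im)
im=r.snapshot("side");cv2.imwrite("pics/s11.png",cv2.resize(im[220:370,240:440],(800,600),interpolation=2))
nets("side",["lever_pointer","mark_orange","bookbox_front","fence","block_a","cutter","blue_book"])
E
```

```text
t 21.35 pos [ 0.6104 -0.1834  0.1977] rpy [1.7985e+02 1.7000e-01 9.7120e+01] F [-0.41  0.65 -0.86] w 0.301
side lever_pointer [([0.4893, 0.0684, 0.0374], 0.85), ([0.5857, -0.0144, 0.0203], 0.39)]
side mark_orange [([0.4865, 0.0687, 0.0217], 0.54)]
side bookbox_front [([0.3783, -0.0681, 0.0285], 0.91), ([0.6883, -0.2472, 0.0289], 0.86), ([0.5225, -0.2603, 0.0215], 0.77), ([0.5885, -0.0152, 0.0216], 0.66)]
side fence [([0.5921, -0.016, -0.0038], 0.85), ([0.7186, 0.1765, -0.0034], 0.62)]
side block_a [([0.7174, 0.1737, -0.0023], 0.91)]
side cutter [([0.7359, -0.0609, 0.0002], 0.74)]
side blue_book [([0.5506, 0.2909, 0.0045], 0.7)]
```

View pics/w11.png

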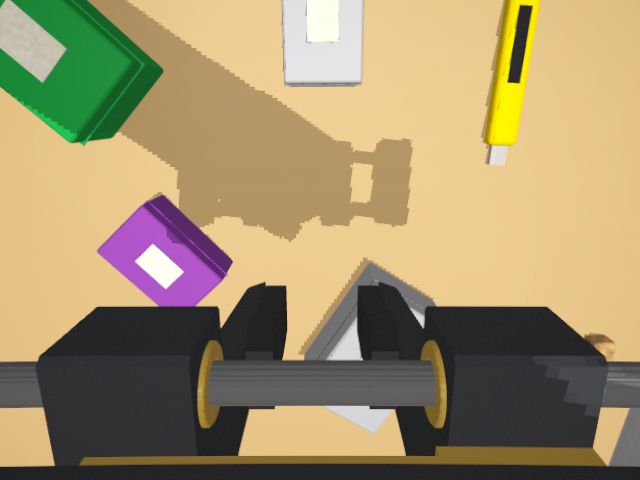

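View pics/s11.png

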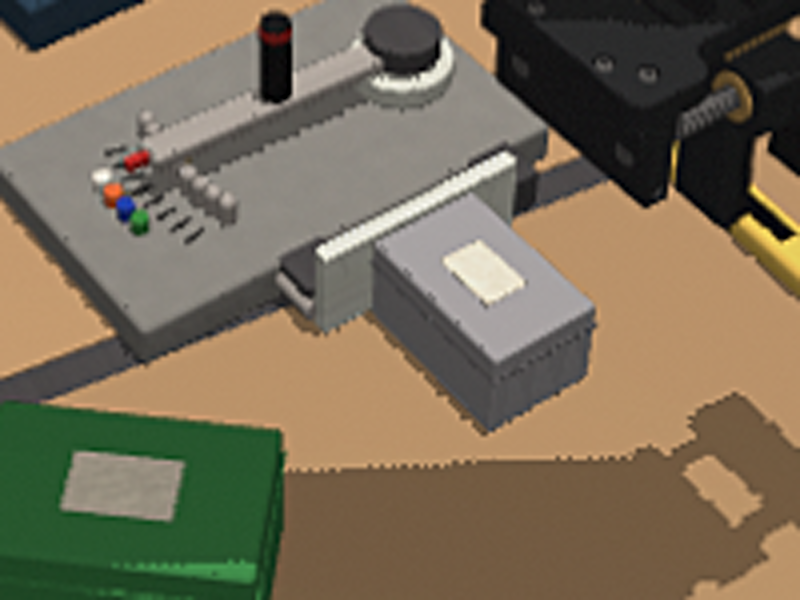

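```bash
python3 - <<'E'
from h import *
r.close_job();st()
E
```

```text
the job is handed in; nothing more can be done
the job is handed in; nothing more can be done
```

The lever is at the orange mark, the small grey box stands flush against the fence, and the job is handed in at about 21.4 s of the 72 s allowed.

**Lever:** I clicked it four notches, one at a time. The last checks put the pointer at (0.489, 0.068) m and the orange mark at (0.487, 0.069) m. Four ratchet balls lie behind the lever in the picture, which also gives four clicks. Horizontal force on the thumb post stayed below about 18 N.

**Box:** I gripped it, slid it to the fence and let go. I then pressed it from behind at about 5 N, and it did not move further. In the last side picture it is square, shows no visible gap, and sits within about 5 mm of the fence's middle. The lever did not click on.

**Bystanders:** The wooden block, cutter and blue book are within 4 mm of their starting places, which is the accuracy of the measurement. The robot is clear of everything.

**What did not go cleanly:**
- On the first approach the arm overshot and touched the post with about 11 N. The lever did not move, checked in the picture.
- When the gripper opened, the arm sprang about 5 mm forward. The box and lever stayed in place.

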